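# Tick off the two sold articles on the counter's sale strip

## Task

The customer is buying the roll of brown parcel tape and the yellow tape measure. Tick both off on the sale strip: with the fingertips, gently press the green button in front of each of these two articles all the way down, where it stays, and withdraw. Leave the other two buttons up, and leave all articles and everything else on the counter where they stand.

Things in the scene. Friction and masses are not known exactly. Their poses are not given: they have to be found in the camera images.
- strip: Fixed sale strip: grey board 200 x 560 x 6 mm with a blue console (56 mm deep, 32 mm high) along its front, robot-side edge. Four bays 135 mm wide, parted by white lines, one article standing in each, one green button on the console in front of each. Origin: centre of the board's underside, on the counter; x to the back of the board, y along the strip to the left, z up.
- key0_top (a point): Centre of the top of green button 0, numbered from the left (strip frame y = +202.5 mm, x = -72 mm). Round cap 30 mm across, top 46 mm above the counter when up, 37 mm when fully down; 2 mm high collar round it. The article of its bay stands 108 mm behind it along the strip's x (10 mm either way); neighbouring articles are over 150 mm away.
- key1_top (a point): Centre of the top of green button 1, numbered from the left (strip frame y = +67.5 mm, x = -72 mm). Round cap 30 mm across, top 46 mm above the counter when up, 37 mm when fully down; 2 mm high collar round it. The article of its bay stands 108 mm behind it along the strip's x (10 mm either way); neighbouring articles are over 150 mm away.
- key2_top (a point): Centre of the top of green button 2, numbered from the left (strip frame y = -67.5 mm, x = -72 mm). Round cap 30 mm across, top 46 mm above the counter when up, 37 mm when fully down; 2 mm high collar round it. The article of its bay stands 108 mm behind it along the strip's x (10 mm either way); neighbouring articles are over 150 mm away.
- key3_top (a point): Centre of the top of green button 3, numbered from the left (strip frame y = -202.5 mm, x = -72 mm). Round cap 30 mm across, top 46 mm above the counter when up, 37 mm when fully down; 2 mm high collar round it. The article of its bay stands 108 mm behind it along the strip's x (10 mm either way); neighbouring articles are over 150 mm away.
- key0 (a joint): How far button 0 is down: 0 up (it starts at 0 to 0.001), 0.009 m fully down (hard stop). It moves against a steady friction of about 3 N, has no spring and stays where it is left.
- key1 (a joint): How far button 1 is down: 0 up (it starts at 0 to 0.001), 0.009 m fully down (hard stop). It moves against a steady friction of about 3 N, has no spring and stays where it is left.
- key2 (a joint): How far button 2 is down: 0 up (it starts at 0 to 0.001), 0.009 m fully down (hard stop). It moves against a steady friction of about 3 N, has no spring and stays where it is left.
- key3 (a joint): How far button 3 is down: 0 up (it starts at 0 to 0.001), 0.009 m fully down (hard stop). It moves against a steady friction of about 3 N, has no spring and stays where it is left.
- brown_tape: Roll of brown parcel tape lying flat, 108 mm across, 48 mm high; loose, in one of the four bays. Origin: centre of its underside, 6 mm above the counter.
- tape_measure: Yellow tape measure with a black disc on top, 76 x 74 x 34 mm; loose, in one of the four bays. Origin: centre of its underside, 6 mm above the counter.
- cream_tape: Roll of cream masking tape lying flat, 96 mm across, 30 mm high; loose, in one of the four bays. Origin: centre of its underside, 6 mm above the counter.
- door_stop: Round brass door stop with a black rubber band, 68 mm across, 39 mm high; loose, in one of the four bays. Origin: centre of its underside, 6 mm above the counter.
- card_terminal: Bystander: black card terminal 164 x 80 x 36 mm, loose. Origin: centre of its underside.
- foam: Bystander: spray can with a dark blue cap, 61 mm across, 240 mm high, loose. Origin: centre of its underside.
- glue: Bystander: small white glue bottle, 28 mm across, 84 mm high, loose. Origin: centre of its underside.
- marker: Bystander: white marker pen with a black cap, 17 x 135 x 16 mm, lying, loose. Origin: centre of its underside.
There are look-alikes about, which are no part of the job. What is shaped like the door_stop but orange or purple is not meant.

How it is judged:
By the outcome, as a careful person would: the job done as asked, in the order asked, and still so for the second after the job is handed in, with the robot touching nothing.
It also fails if it takes over 40 s, if anything falls off the work surface, if the arm or the gripper's body presses on something with over 40 N, if the wrist force passes 120 N, or if a joint passes its speed limit or range.

## Robot

A 6-joint arm with a two-finger parallel gripper is mounted at the origin on a cart in front of the work surface, level with it; the furniture and walls round the work are solid. World frame = base frame: x ahead of the robot, y to its left, z up, the work surface at z = 0. Lengths are in m, angles in rad, forces in N, time in s.
With the tool pointing down it reaches from about 0.375 to 0.975 m from the base axis. Payload 3.8 kg.
Tool frame: the origin (TCP) lies between the finger pads; the fingertips stand 25 mm ahead of it and the grasp point (between the pads) lies 6 mm ahead of it; z points along the fingers, y is the line along which they close (so a half turn about z gives the same grasp; the last joint's range is limited). The gripper opens to 85 mm and grips with 20 to 120 N. Pads are 22 mm wide; open, the fingers measure 114 mm over their backs; the gripper's body (76 mm by 85 mm) begins 54 mm behind the grasp point. The pads swing forward as they close: fully open they stand 13 mm farther back than shut.
Start: joints at [1.251, 0.264, 1.604, -0, 1.274, -0.037], TCP at [0.188, 0.648, 0.256] pointing down, gripper open.
Joint ranges: [-2.63, 2.63], [-0.94, 2.18], [0.31, 2.57], [-1.31, 4.45], [0, 2.66], [-2.55, 2.55]. Speed limits (rad/s): [2.57, 2.57, 3.14, 3.14, 3.14, 3.14].

## Interface

Orientations are given as a unit quaternion [x, y, z, w].
In Python, from cell import robot, vision gives the robot as it stands.
- The arm moves only by the shell command python3 -m pendant 'ROWS' [OPENING]. ROWS is JSON, a list of rows, each an object with "linear": the shift along the world's x, y, z in mm, a list of three; "rot": the turn, a rotation vector about the world's x, y, z in rad, a list of three. A call has 1 to 12 rows; each row is the pose to reach, as a shift and turn from the pose commanded when the call began; what a row does not reach only later rows make up. A row lasts 1/12 s, in which the tool goes at most 41.7 mm and 7.16 degrees, less where a joint would pass 70% of its speed; a pose out of reach is approached as far as the arm can. A call with a gripper value outside its range is refused whole. OPENING is the gripper command: -1 is shut, 1 is fully open, values between are in proportion, set as the call begins (- or left out, the last holds). The fingers move at their own pace and stop on an object; the grip force is fixed at half the most. Time passes only in rows, so rows that repeat a pose let the fingers close. It gives the time, the measured TCP pose, the force, the opening and the grip force at its end, in the units of the state.
- robot.state(): the state, without advancing time (a new reading comes with each control period).
- vision.capture(name): name is "side" or "top"; returns a dict with "img" (480x640x3 uint8, red, green, blue), "depth" (480x640 float32, m along the optical axis (not along the pixel's ray), 0 where there is no reading), "vfov" (degrees; the focal length in pixels is half the picture's height over the tangent of half this angle, whatever the lens; pixels are square), "cx", "cy" (the principal point, pixels), "k1" (the pictures are not rectified: a ray, as slopes to the right and down, at radius r is drawn at 1 + k1 r^2 times it, then the intrinsics apply), "R" (3x3) and "t" (3): a world point X has camera coordinates R X + t. Camera axes: x right, y down, z forward; pixel columns grow to the right and rows downward; lengths in m; the calibration is good to about 2 mm. A picture is of the moment at which its call begins.
- robot.sign_off(): hands the job in; it is judged then, once.
The state is a dict: "clock": time; "joints": joint angles; "joint_velocities": joint speeds; "tau": joint torques, N m; "ee_pos": TCP position; "orientation": TCP orientation; "wrist_force": force on the tool from outside, world axes, zero at the start; "wrist_torque": the same for the moment, N m; "finger_gap": finger opening in m; "finger_force": force on a finger pad.
Only numpy, scipy, OpenCV 4.12 (cv2) and the standard library are available. Lean on these libraries where they do the work, as an engineer would, in place of code of your own. Each camera call takes 0.05 s, during which the arm holds its last target. There are 200 camera calls.

## Working session

There is one attempt and no reset: what is moved stays moved. The work goes in short steps, Python scripts to look and compute and a shell command to move; the robot and the scene stay as the last step left them, time stands still between calls to the robot, and variables do not carry over. Pictures are saved under pics/ and viewed, at most 10 in all, crops included, and the job is handed in when it is done.

```bash
mkdir -p pics
cat > h.py <<'E'
import numpy as np, cv2
from cell import robot, vision
def cap(n,f=None):
    c=vision.capture(n)
    if f: cv2.imwrite(f,c["img"][:,:,::-1])
    return c
def K(c):
    f=240/np.tan(np.radians(c["vfov"])/2)
    return np.array([[f,0,c["cx"]],[0,f,c["cy"]],[0,0,1.]])
def onplane(c,uv,z):
    d=np.array([c["k1"],0,0,0,0],float)
    s=cv2.undistortPoints(np.array(uv,float).reshape(-1,1,2),K(c),d)[:,0]
    R=np.array(c["R"]);t=np.array(c["t"]);o=-R.T@t
    r=np.c_[s,np.ones(len(s))]@R
    return o+r*((z-o[2])/r[:,2])[:,None]
def green(c):
    h=cv2.cvtColor(c["img"],cv2.COLOR_RGB2HSV)
    m=cv2.inRange(h,(45,90,50),(85,255,255))
    n,l,s,ce=cv2.connectedComponentsWithStats(m)
    return [(ce[i],s[i]) for i in range(1,n) if s[i,4]>40]
E
python3 - <<'E'
from h import *
for n in("top","side"):
    c=cap(n,f"pics/{n}0.png")
    print(n,c["k1"],-np.array(c["R"]).T@c["t"])
    for ce,s in green(c): print(ce.round(1),s,onplane(c,[ce],.046).round(4), c["depth"][int(ce[1]),int(ce[0])])
print(robot.state())
E
```

```text
top -0.10896873238606589 [0.49566307 0.24656891 1.00774784]
[483.2 268.8] [477 262  13  14 139] [[ 0.5132 -0.1582  0.046 ]] 0.9692809
[423.4 274.7] [417 268  14  14 144] [[ 0.5026 -0.0231  0.046 ]] 0.96341115
[362.  280.5] [356 274  13  14 148] [[0.4921 0.1112 0.046 ]] 0.9593665
[299.2 286.2] [293 280  14  14 148] [[0.4815 0.2457 0.046 ]] 0.9545495
side 0.03505085031675918 [-0.15186184  1.26867638  0.7382332 ]
[409.8 205.3] [406 202   9   7  48] [[ 0.505  -0.1458  0.046 ]] 1.6764065
[252.9 312.9] [239 298  27  28 475] [[0.5163 0.5883 0.046 ]] 1.1298398
[410.  325.7] [406 318   9  15  70] [[0.2133 0.42   0.046 ]] 1.8931946
[399.  382.9] [395 377  10  14  84] [[0.1501 0.5879 0.046 ]] 1.5959077
[419.5 390.8] [414 383  11  13  69] [[0.1104 0.5835 0.046 ]] 1.564969
[218.7 451.3] [210 437  19  27 322] [[0.3095 0.895  0.046 ]] 0.79957575
[180.5 458.8] [163 440  41  35 429] [[0.3476 0.9402 0.046 ]] 0.79066503
[216.2 474.3] [197 469  33  11 119] [[0.2821 0.9269 0.046 ]] 0.7954619
{'clock': 0.1, 'joints': array([ 1.25107667e+00,  2.64671199e-01,  1.60526705e+00, -8.12841805e-06,
        1.27369746e+00, -3.68952369e-02]), 'joint_velocities': array([-0.00070647, -0.00108678, -0.00372509,  0.00125014,  0.00212453,
       -0.00181786]), 'tau': array([-2.61789837e-04, -5.16716623e+01, -3.68580365e+01, -9.77009654e-05,
        6.43188570e-03, -1.76946253e-05]), 'ee_pos': array([0.18817697, 0.64759162, 0.25507494]), 'orientation': array([ 1.40940111e-01,  9.90017597e-01, -1.00602036e-03, -1.77358939e-04]), 'wrist_force': array([-0.60222073,  0.25078299, -0.17641632]), 'wrist_torque': array([-0.05216528,  0.05885957,  0.02293278]), 'finger_force': 0.0, 'finger_gap': 0.08531285105022313}
```

View pics/top0.png

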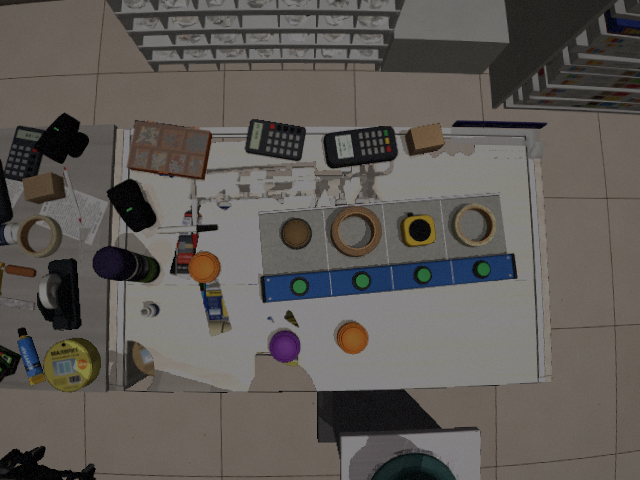

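View pics/side0.png

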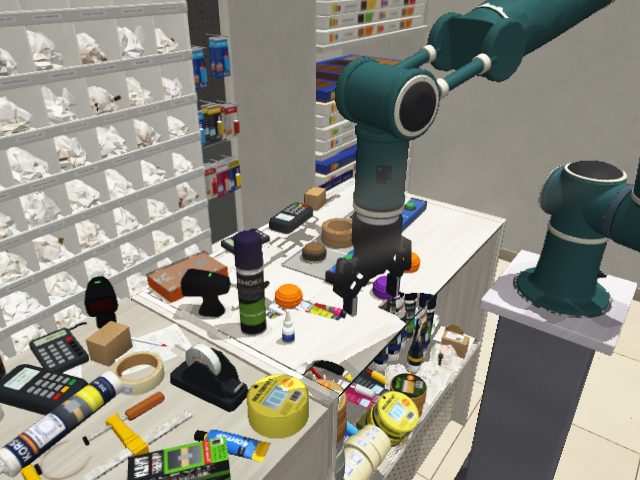

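Top view: the four green buttons are at (299,286), (362,280), (423,275) and (483,269), 135 mm apart as specified. Behind them, left to right, stand the door stop (295,233), brown tape (356,231), tape measure (418,230) and cream tape (475,224). The targets are therefore key1 at (0.492, 0.111) and key2 at (0.503, -0.023). In the side view the arm hangs over the left front of the counter, and its way to the buttons is clear of the can at (250,285).

```bash
python3 -m pendant '[{"linear":[10,-18,0],"rot":[0,0,0]},{"linear":[28,-49,0],"rot":[0,0,0]},{"linear":[46,-81,0],"rot":[0,0,0]},{"linear":[64,-113,0],"rot":[0,0,0]},{"linear":[82,-145,0],"rot":[0,0,0]},{"linear":[100,-177,0],"rot":[0,0,0]},{"linear":[118,-209,0],"rot":[0,0,0]},{"linear":[136,-241,0],"rot":[0,0,0]},{"linear":[154,-273,0],"rot":[0,0,0]},{"linear":[172,-304,0],"rot":[0,0,0]},{"linear":[190,-336,0],"rot":[0,0,0]},{"linear":[204,-360,0],"rot":[0,0,0]}]' -1
python3 -m pendant '[{"linear":[10,-18,0],"rot":[0,0,0]},{"linear":[28,-50,0],"rot":[0,0,0]},{"linear":[46,-81,0],"rot":[0,0,0]},{"linear":[64,-113,-10],"rot":[0,0,0]},{"linear":[82,-145,-30],"rot":[0,0,0]},{"linear":[95,-168,-50],"rot":[0,0,0]},{"linear":[100,-177,-75],"rot":[0,0,0]},{"linear":[100,-177,-100],"rot":[0,0,0]},{"linear":[100,-177,-120],"rot":[0,0,0]},{"linear":[100,-177,-130],"rot":[0,0,0]},{"linear":[100,-177,-130],"rot":[0,0,0]},{"linear":[100,-177,-130],"rot":[0,0,0]}]'
python3 -c "
from h import *
c=cap('side'); cv2.imwrite('pics/s1.png',cv2.resize(c['img'][150:350,250:500,::-1],None,fx=3,fy=3))
print(robot.state()['joints'])"
```

```text
clock: 1.1
ee_pos: [0.3929, 0.2856, 0.2559]
orientation: [0.141, 0.99, -0.001, -0.0]
wrist_force: [-0.1, 0.3, -0.5]
finger_gap: 0.0
finger_force: 0.0
clock: 2.1
ee_pos: [0.492, 0.1113, 0.1261]
orientation: [0.141, 0.99, -0.0, -0.001]
wrist_force: [-0.3, -0.5, 0.2]
finger_gap: 0.0
finger_force: 0.0
[ 1.73240575e-01  6.36115613e-02  2.09024806e+00 -3.93981206e-05
  9.86623134e-01 -1.11526209e+00]
```

View pics/s1.png

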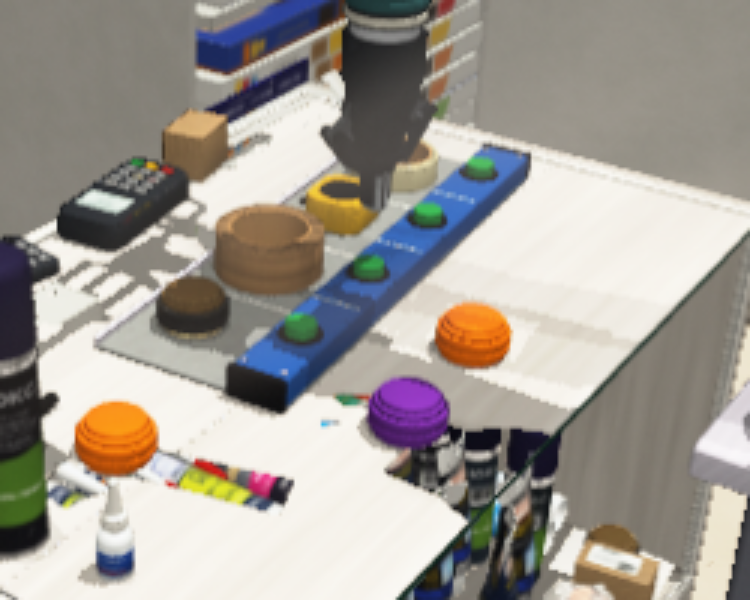

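Side crop: the shut fingertips at (376,208) hang above button 1 at (369,267), in front of the brown tape. I'll check the position against the side view, then descend slowly.

```bash
python3 -c "
from h import *
c=cap('side')
for ce,s in green(c):
    p=onplane(c,[ce],.044)[0]
    if abs(p[1])<.3: print(ce,p.round(4),s[4])
print(onplane(c,[(375.3,219.3)],.101).round(4))"
python3 -m pendant '[{"linear":[0,0,-6],"rot":[0,0,0]},{"linear":[0,0,-14],"rot":[0,0,0]},{"linear":[0,0,-22],"rot":[0,0,0]},{"linear":[0,0,-29],"rot":[0,0,0]},{"linear":[0,0,-34],"rot":[0,0,0]},{"linear":[0,0,-37],"rot":[0,0,0]},{"linear":[0,0,-40],"rot":[0,0,0]},{"linear":[0,0,-42],"rot":[0,0,0]},{"linear":[0,0,-44],"rot":[0,0,0]},{"linear":[0,0,-46],"rot":[0,0,0]},{"linear":[0,0,-48],"rot":[0,0,0]},{"linear":[0,0,-50],"rot":[0,0,0]}]'
```

```text
[410.04878049 205.04878049] [ 0.5072 -0.1519  0.044 ] 41
[392.11290323 220.98387097] [ 0.4965 -0.0137  0.044 ] 62
[372.63768116 238.53623188] [0.4855 0.1198 0.044 ] 69
[349.85526316 258.35526316] [0.4764 0.2527 0.044 ] 76
[[0.4862 0.1105 0.101 ]]
clock: 3.2
ee_pos: [0.4925, 0.1112, 0.0763]
orientation: [0.141, 0.99, 0.0, 0.0]
wrist_force: [0.9, -0.9, 1.2]
finger_gap: 0.0001
finger_force: 0.0
```

```bash
python3 -m pendant '[{"linear":[0,0,-1],"rot":[0,0,0]},{"linear":[0,0,-2],"rot":[0,0,0]},{"linear":[0,0,-3],"rot":[0,0,0]},{"linear":[0,0,-4],"rot":[0,0,0]},{"linear":[0,0,-5],"rot":[0,0,0]},{"linear":[0,0,-6],"rot":[0,0,0]},{"linear":[0,0,-7],"rot":[0,0,0]},{"linear":[0,0,-8],"rot":[0,0,0]},{"linear":[0,0,-9],"rot":[0,0,0]},{"linear":[0,0,-9],"rot":[0,0,0]}]'
python3 -m pendant '[{"linear":[0,0,-1],"rot":[0,0,0]},{"linear":[0,0,-2],"rot":[0,0,0]},{"linear":[0,0,-3],"rot":[0,0,0]},{"linear":[0,0,-3],"rot":[0,0,0]}]'
```

```text
clock: 4.03
ee_pos: [0.4924, 0.1112, 0.0673]
orientation: [0.141, 0.99, 0.0, 0.0]
wrist_force: [0.2, -0.6, 1.3]
finger_gap: -0.0002
finger_force: 0.8
clock: 4.37
ee_pos: [0.4924, 0.1112, 0.0641]
orientation: [0.141, 0.99, 0.0, 0.0]
wrist_force: [-0.2, 0.4, 1.7]
finger_gap: -0.0001
finger_force: 0.6
```

```bash
for i in 1; do python3 -m pendant '[{"linear":[0,0,-0.5],"rot":[0,0,0]},{"linear":[0,0,-1],"rot":[0,0,0]}]'; python3 -m pendant '[{"linear":[0,0,-0.5],"rot":[0,0,0]},{"linear":[0,0,-1],"rot":[0,0,0]}]'; python3 -m pendant '[{"linear":[0,0,-0.5],"rot":[0,0,0]}]'; python3 -m pendant '[{"linear":[0,0,-0.5],"rot":[0,0,0]}]'; done | egrep 'ee|wrist'
```

```text
ee_pos: [0.4924, 0.1112, 0.0633]
wrist_force: [-0.7, -0.5, 2.8]
ee_pos: [0.4924, 0.1112, 0.0623]
wrist_force: [-1.3, 0.1, 3.0]
ee_pos: [0.4925, 0.1112, 0.062]
wrist_force: [-2.8, -0.2, 9.3]
ee_pos: [0.4925, 0.1112, 0.062]
wrist_force: [-4.4, -0.7, 12.2]
```

Hard stop at TCP z = 0.062, so the tip is at 37 mm and the force is 12 N: button 1 is fully down. I'll lift off and move to button 2.

```bash
python3 -m pendant '[{"linear":[0,0,4],"rot":[0,0,0]},{"linear":[0,0,18],"rot":[0,0,0]},{"linear":[0,0,40],"rot":[0,0,0]},{"linear":[0,0,60],"rot":[0,0,0]},{"linear":[1,-14,65],"rot":[0,0,0]},{"linear":[3,-40,65],"rot":[0,0,0]},{"linear":[5,-68,65],"rot":[0,0,0]},{"linear":[8,-98,65],"rot":[0,0,0]},{"linear":[10,-122,65],"rot":[0,0,0]},{"linear":[10.5,-134,65],"rot":[0,0,0]},{"linear":[10.5,-134,65],"rot":[0,0,0]},{"linear":[10.5,-134,65],"rot":[0,0,0]}]'
python3 -m pendant '[{"linear":[0,0,-6],"rot":[0,0,0]},{"linear":[0,0,-14],"rot":[0,0,0]},{"linear":[0,0,-22],"rot":[0,0,0]},{"linear":[0,0,-30],"rot":[0,0,0]},{"linear":[0,0,-36],"rot":[0,0,0]},{"linear":[0,0,-41],"rot":[0,0,0]},{"linear":[0,0,-45],"rot":[0,0,0]},{"linear":[0,0,-48],"rot":[0,0,0]},{"linear":[0,0,-50],"rot":[0,0,0]},{"linear":[0,0,-50],"rot":[0,0,0]}]'
python3 -c "
from h import *
for n in ('side','top'):
  c=cap(n); x=c['img'][150:350,250:500] if n=='side' else c['img'][200:320,230:530]
  cv2.imwrite(f'pics/{n}2.png',cv2.resize(x[:,:,::-1],None,fx=2.6,fy=2.6))"
```

```text
clock: 5.87
ee_pos: [0.5026, -0.0229, 0.126]
orientation: [0.142, 0.99, 0.0, -0.0]
wrist_force: [0.5, -0.2, -0.6]
finger_gap: 0.0002
finger_force: 0.0
clock: 6.7
ee_pos: [0.5027, -0.0228, 0.0759]
orientation: [0.141, 0.99, -0.0, -0.0]
wrist_force: [-0.1, 0.5, 0.5]
finger_gap: 0.0
finger_force: 0.0
```

View pics/side2.png

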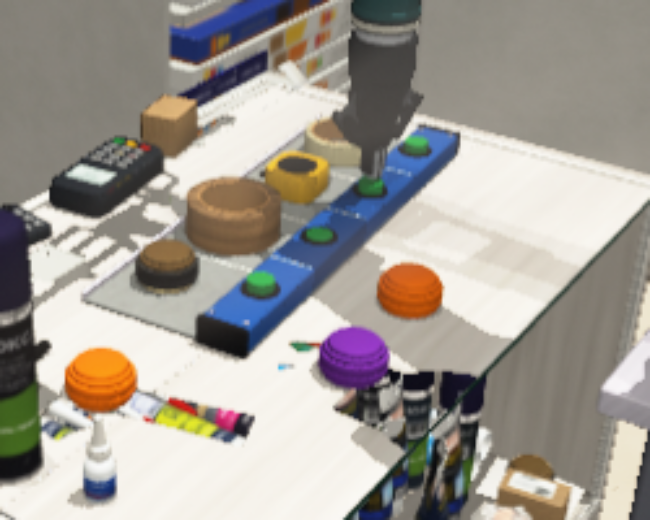

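Side crop: button 1 at (319,236) sits flush in its collar, and the fingertips are just over button 2 at (371,187). The articles have not moved. Pressing button 2 now.

```bash
(python3 -m pendant '[{"linear":[0,0,-1],"rot":[0,0,0]},{"linear":[0,0,-2],"rot":[0,0,0]},{"linear":[0,0,-3],"rot":[0,0,0]},{"linear":[0,0,-4],"rot":[0,0,0]},{"linear":[0,0,-5],"rot":[0,0,0]},{"linear":[0,0,-6],"rot":[0,0,0]},{"linear":[0,0,-7],"rot":[0,0,0]},{"linear":[0,0,-8],"rot":[0,0,0]},{"linear":[0,0,-9],"rot":[0,0,0]},{"linear":[0,0,-10],"rot":[0,0,0]},{"linear":[0,0,-11],"rot":[0,0,0]},{"linear":[0,0,-12],"rot":[0,0,0]}]'; python3 -m pendant '[{"linear":[0,0,-0.5],"rot":[0,0,0]},{"linear":[0,0,-1],"rot":[0,0,0]}]'; python3 -m pendant '[{"linear":[0,0,-0.5],"rot":[0,0,0]},{"linear":[0,0,-1],"rot":[0,0,0]}]';python3 -m pendant '[{"linear":[0,0,-0.5],"rot":[0,0,0]}]') | egrep 'ee|wrist'
```

```text
ee_pos: [0.5029, -0.0228, 0.0642]
wrist_force: [-0.4, 0.1, 3.3]
ee_pos: [0.5029, -0.0228, 0.0632]
wrist_force: [-0.8, 0.2, 2.8]
ee_pos: [0.5029, -0.0228, 0.0623]
wrist_force: [-1.7, 0.3, 2.5]
ee_pos: [0.5029, -0.0228, 0.062]
wrist_force: [-2.4, -0.6, 9.0]
```

```bash
python3 -m pendant '[{"linear":[0,0,-0.5],"rot":[0,0,0]},{"linear":[0,0,-0.5],"rot":[0,0,0]},{"linear":[0,0,4],"rot":[0,0,0]},{"linear":[0,0,18],"rot":[0,0,0]},{"linear":[0,0,40],"rot":[0,0,0]},{"linear":[0,0,65],"rot":[0,0,0]},{"linear":[0,0,90],"rot":[0,0,0]},{"linear":[0,0,115],"rot":[0,0,0]},{"linear":[0,0,130],"rot":[0,0,0]},{"linear":[0,0,140],"rot":[0,0,0]},{"linear":[0,0,140],"rot":[0,0,0]},{"linear":[0,0,140],"rot":[0,0,0]}]'
python3 -c "
from h import *
c=cap('side'); x=c['img'][150:350,250:500]
cv2.imwrite('pics/side3.png',cv2.resize(x[:,:,::-1],None,fx=3,fy=3))"
```

```text
clock: 9.22
ee_pos: [0.5029, -0.0228, 0.2016]
orientation: [0.141, 0.99, 0.0, 0.0]
wrist_force: [0.7, -0.1, -0.9]
finger_gap: 0.0
finger_force: 0.0
```

View pics/side3.png

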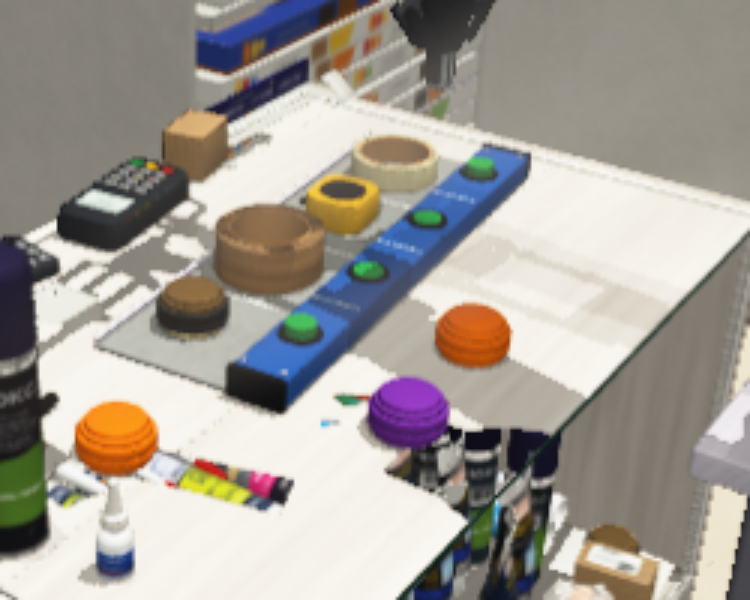

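Side crop: buttons 1 (369,270) and 2 (429,218) are down, and buttons 0 (301,327) and 3 (481,168) are up. Everything else is where it was, and the arm is clear.

```bash
python3 -c "
from cell import robot
print(robot.sign_off())"
```

```text
the job is handed in; nothing more can be done
None
```

I pressed the buttons for the brown parcel tape (button 1) and the yellow tape measure (button 2) down to their hard stops; the last picture shows the other two buttons still up and nothing else moved, and the job is handed in after about 9 s.

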